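# Load the coffee capsule magazine

## Task

Load the two small coffee capsules into the spring-loaded capsule magazine, one after the other: set each one foil side up in the mouth and push it down past the two spring lips until they snap back over it and hold it inside. Leave the wide flat pod, which does not fit, where it stands.

Things in the scene. Friction and masses are not known exactly. Their poses are not given: they have to be found in the camera images.
- capsule_a_center (a point): Small coffee capsule: upright black cylinder with a silver foil lid on top, 54 mm diameter, 32 mm tall, 30 g, the lowest 6 mm tapering to 44 mm at the foot. It stands on the counter. This point is its centre, 16 mm above its underside; z points up to the foil. Capsules a and b are alike and may be loaded in either order.
- capsule_b_center (a point): The other small coffee capsule, identical: 54 mm diameter, 32 mm tall; the point is its centre, z up to the foil.
- wide_pod_center (a point): Wide flat pod of the same black and silver, 72 mm diameter, 22 mm tall, loose on the counter; too wide for the magazine, not to be moved. The point is its centre.
- magazine: Capsule magazine: upright white square tube on a dark 90 x 90 x 12 mm foot, fixed to the counter, empty at first. Origin: centre of the foot's underside; z up the tube's axis. Its mouth is a square funnel, rim 128 mm above the counter, 75 mm wide inside (81 outside), narrowing to the 57 mm tube at 119 mm. A capsule set in it rests on the lips, foil about 143 mm above the counter.
- lips (a point): Point on the tube's axis level with the lips' undersides, 108 mm above the counter. Two grey sprung lips, at the magazine's +y and -y, leave a 45 mm gap; closed fingertips fit. Push the foil with about 5 to 12 N to about 100 mm above the counter (96 is the stop for the second capsule): the lips snap over it. A follower sprung with 5 to 8 N lifts the stack against the lips; the second capsule pushes down the first.

How it is judged:
On the way:
1. one capsule is held under the lips while the other is still outside the magazine ((((z of capsule_a_center in the frame of magazine below 0.095 m and horizontal distance between capsule_a_center and magazine below 0.01 m and angle between capsule_a_center's own z axis and vertical below 0.175 rad) and (horizontal distance between capsule_b_center and magazine above 0.06 m or z of capsule_b_center in the frame of magazine above 0.105 m)) or ((z of capsule_b_center in the frame of magazine below 0.095 m and horizontal distance between capsule_b_center and magazine below 0.01 m and angle between capsule_b_center's own z axis and vertical below 0.175 rad) and (horizontal distance between capsule_a_center and magazine above 0.06 m or z of capsule_a_center in the frame of magazine above 0.105 m)))), for 0.2 s.
At the end, for the whole second after the job is handed in: Both small capsules are at rest inside the magazine's tube below the lips, foil side up within 10 degrees: each centre less than 95 mm above the magazine's underside (92 mm when the lips hold it) and within 10 mm of the tube's axis (z of each of capsule_a_center, capsule_b_center in the frame of magazine below 0.095 m and horizontal distance between each of capsule_a_center, capsule_b_center and magazine below 0.01 m and angle between each of capsule_a_center, capsule_b_center's own z axis and vertical below 0.175 rad and linear speed of each of capsule_a, capsule_b below 0.02 m/s); the robot touches nothing.
It fails at once if the wide pod is moved by more than 40 mm (distance of wide_pod_center from where it was at the start of the episode above 0.04 m).
It also fails if it takes over 64 s, if anything falls off the work surface, if the arm or the gripper's body presses on something with over 40 N, if the wrist force passes 120 N, or if a joint passes its speed limit or range.

## Robot

A 7-joint arm with a two-finger parallel gripper is mounted at the origin on the work surface. World frame = base frame: x ahead of the robot, y to its left, z up, the work surface at z = 0. Lengths are in m, angles in rad, forces in N, time in s.
With the tool pointing down it reaches from about 0.425 to 0.875 m from the base axis. Payload 4.7 kg.
Tool frame: the origin (TCP) lies at the very end of the fingers, on their centre line; the grasp point (between the pads) lies 19 mm behind it; z points along the fingers, y is the line along which they close (so a half turn about z gives the same grasp; the last joint's range is limited). The gripper opens to 87 mm and grips with 3 to 60 N. Pads are 19 mm wide; open, the fingers measure 117 mm over their backs; the gripper's body (75 mm by 190 mm) begins 51 mm behind the grasp point.
Start: joints at [-1.136, 0.321, -0.07, 1.45, 0.023, 1.371, -0.057], TCP at [0.266, 0.593, 0.223] pointing down, gripper open.
Joint ranges: [-2.86, 2.86], [-0.3, 2.09], [-1.38, 1.24], [0.06, 2.45], [-1.56, 4.7], [0.09, 2.05], [-2.69, 2.69]. Speed limits (rad/s): [2.57, 2.57, 3.14, 3.14, 3.14, 3.14, 3.14].

## Interface

Orientations are given as a rotation vector (axis times angle).
In Python, from bench import get_state, get_image, get_calibration, close_job gives the robot as it stands.
- The arm moves only by the shell command python3 -m crank 'ROWS' [FORCE]. ROWS is JSON, a list of rows, each a list of 5 numbers: the opening, from 0 (shut) to 1 (fully open), then the shift along the world's x, y, z in units of 0.2 m (1.0 is 0.2 m), then the turn about the world's z in units of 2 pi rad (1.0 is 2 pi rad). A call has 1 to 5 rows; each row is the pose to reach, as a shift and turn from the pose commanded when the call began, turning the shorter way round; what a row does not reach only later rows make up. A row lasts 1/8 s, in which the tool goes at most 62.5 mm and 10.7 degrees, less where a joint would pass 70% of its speed; a pose out of reach is approached as far as the arm can. A call with a number of a shift or a turn outside -1 to 1 is refused whole. A call with a gripper value outside its range is refused whole. The fingers move at their own pace and stop on an object; FORCE is the grip in N (left out, the last holds). Time passes only in rows, so rows that repeat a pose let the fingers close. It gives the time, the measured TCP pose, the force, the opening and the grip force at its end, in the units of the state.
- get_state(): the state, without advancing time (a new reading comes with each control period).
- get_image(name): name is "side" or "top" or "wrist"; returns the picture (384x512x3 uint8, red, green, blue); there is no depth.
- get_calibration(name): a dict with "fovy" (degrees; the focal length in pixels is half the picture's height over the tangent of half this angle, whatever the lens; pixels are square), "cx", "cy" (the principal point, pixels), "R" (3x3) and "t" (3): a world point X has camera coordinates R X + t. Camera axes: x right, y down, z forward; pixel columns grow to the right and rows downward; lengths in m; the calibration is good to about 2 mm. A picture is of the moment at which its call begins: read the wrist's pose just before it. get_calibration takes no time and is no camera call; for the wrist camera it gives the pose at the moment of the call.
- close_job(): hands the job in; it is judged then, once.
The state is a dict: "time": time; "joint_positions": joint angles; "qd": joint speeds; "joint_torque": joint torques, N m; "position": TCP position; "tool_rot": TCP orientation; "ft_force": force on the tool from outside, world axes, zero at the start; "torque": the same for the moment, N m; "grip_width": opening from 0.0 (shut) to 1.0 (fully open); "grip_force": force on a finger pad.
Only numpy, scipy, OpenCV 4.12 (cv2) and the standard library are available. Lean on these libraries where they do the work, as an engineer would, in place of code of your own. Each camera call takes 0.05 s, during which the arm holds its last target. There are 200 camera calls.

## Working session

There is one attempt and no reset: what is moved stays moved. The work goes in short steps, Python scripts to look and compute and a shell command to move; the robot and the scene stay as the last step left them, time stands still between calls to the robot, and variables do not carry over. Pictures are saved under pics/ and viewed, at most 10 in all, crops included, and the job is handed in when it is done.

```bash
mkdir -p pics; ls
python3 - <<'E'
from bench import *
import cv2,numpy as np
s=get_state();print(s['time'],s['position'],s['tool_rot'],s['grip_width'],s['ft_force'])
a=get_image("top");b=get_image("side")
np.save('top0.npy',a)
for n in("top","side","wrist"):
    c=get_calibration(n);print(n,c)
cv2.imwrite("pics/top0.png",a[...,::-1]);cv2.imwrite("pics/side0.png",b[...,::-1])
E
```

```text
pics
0.0 [0.2653557  0.59275784 0.22146516] [-6.56057694e-01 -3.07203268e+00  2.98312018e-03] 1.0030343295434228 [ 0.22149807  0.47540064 -0.37058946]
top {'fovy': 47.47926478974746, 'cx': 249.41074962214435, 'cy': 195.64576558930426, 'R': array([[ 0.02692859, -0.99915619,  0.03101231],
       [-0.98730857, -0.03144105, -0.1556703 ],
       [ 0.156514  , -0.02642674, -0.98732213]]), 't': array([-0.02288159,  0.52797544,  1.08200103])}
side {'fovy': 44.424047822764464, 'cx': 254.231589000495, 'cy': 192.3252630536681, 'R': array([[-0.99951578, -0.02636052, -0.01653286],
       [-0.00155827,  0.57306605, -0.8195077 ],
       [ 0.03107707, -0.81908512, -0.57282963]]), 't': array([0.51628733, 0.09026788, 1.06445629])}
wrist {'fovy': 59.36886077361741, 'cx': 253.36140940292415, 'cy': 195.25445768977252, 'R': array([[ 0.40869236,  0.91266965, -0.00215928],
       [ 0.87003191, -0.38888235,  0.30300989],
       [ 0.27570823, -0.12571647, -0.95298496]]), 't': array([-0.64947228, -0.03729146,  0.39329795])}
```

View pics/top0.png

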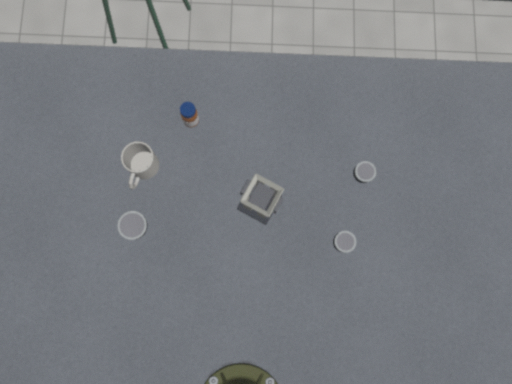

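View pics/side0.png

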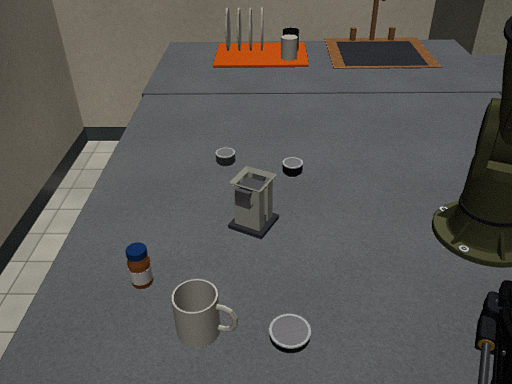

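The top view shows the capsules at about (366,172) and (345,242), the magazine mouth at (262,196) and the wide pod at (132,226). The side view shows the capsules at (225,153) and (292,162), the magazine rim at (253,181) and the pod at (290,330).

```bash
cat > h.py <<'E'
from bench import *
import cv2,numpy as np
def K(c,h=384):
    f=h/2/np.tan(np.radians(c['fovy'])/2);return np.array([[f,0,c['cx']],[0,f,c['cy']],[0,0,1]])
def back(c,uv,z):
    d=c['R'].T@np.linalg.solve(K(c),[uv[0],uv[1],1]);o=-c['R'].T@c['t'];return o+d*(z-o[2])/d[2]
def proj(c,X):
    p=K(c)@(c['R']@np.asarray(X,float)+c['t']);return p[:2]/p[2]
E
python3 - <<'E'
from h import *
a=cv2.imread('pics/top0.png');b=cv2.imread('pics/side0.png')
for n,im,pts,thr in(("top",a,[(366,172),(345,242),(132,226)],110),("side",b,[(225,153),(292,162),(290,330)],110)):
    c=get_calibration(n);g=cv2.cvtColor(im,cv2.COLOR_BGR2GRAY)
    for k,(u,v) in enumerate(pts):
        r=28 if k==2 else 15
        w=g[v-r:v+r+1,u-r:u+r+1]
        ys,xs=np.nonzero(w>thr);h=cv2.convexHull(np.c_[xs,ys].astype(np.int32))
        e=cv2.fitEllipse(h);uv=(e[0][0]+u-r,e[0][1]+v-r)
        print(n,k,np.round(uv,1),np.round(e[1],1),back(c,uv,.022 if k==2 else .032).round(4),len(xs))
ca=cv2.resize(a[165:229,225:305],None,fx=5,fy=5,interpolation=cv2.INTER_CUBIC)
cb=cv2.resize(b[160:240,215:295],(400,400),interpolation=cv2.INTER_CUBIC)
cv2.imwrite('pics/mag.png',np.hstack([np.vstack([ca,np.zeros((80,400,3),np.uint8)]),cb]))
E
```

```text
Traceback (most recent call last):
cv2.error: OpenCV(4.12.0) /io/opencv/modules/imgproc/src/shapedescr.cpp:361: error: (-201:Incorrect size of input array) There should be at least 5 points to fit the ellipse in function 'fitEllipseNoDirect'
```

Run:
```python
from h import *
a=cv2.imread('pics/top0.png');b=cv2.imread('pics/side0.png')
for n,im,pts in(("top",a,[(366,172),(345,242),(132,226)]),("side",b,[(225,153),(292,162),(290,330)])):
    c=get_calibration(n);g=cv2.cvtColor(im,cv2.COLOR_BGR2GRAY)
    for k,(u,v) in enumerate(pts):
        r=24 if k==2 else 15
        w=g[v-r:v+r+1,u-r:u+r+1];thr=(float(np.median(w[0]))+np.percentile(w,98))/2
        ys,xs=np.nonzero(w>thr);h=cv2.convexHull(np.c_[xs,ys].astype(np.int32))
        e=cv2.fitEllipse(h);uv=(e[0][0]+u-r,e[0][1]+v-r)
        print(n,k,int(thr),np.round(uv,1),np.round(e[1],1),back(c,uv,.022 if k==2 else .032).round(4),len(xs))
ca=cv2.resize(a[165:229,225:305],None,fx=5,fy=5,interpolation=cv2.INTER_CUBIC)
cb=cv2.resize(b[160:240,215:295],(400,400),interpolation=cv2.INTER_CUBIC)
cv2.imwrite('pics/mag.png',np.hstack([np.vstack([ca,np.zeros((80,400,3),np.uint8)]),cb]))
```

```text
top 0 139 [365.5 170.8] [19.9 21.3] [ 0.6063 -0.3127  0.032 ] 154
top 1 138 [345.4 241.2] [20.8 22.2] [ 0.4194 -0.2578  0.032 ] 182
top 2 138 [131.4 224.8] [28.  29.5] [0.4459 0.2935 0.022 ] 252
side 0 123 [224.8 151.9] [10.  19.2] [ 0.6067 -0.3076  0.032 ] 66
side 1 130 [292.1 162. ] [10.4 20.6] [ 0.4205 -0.2533  0.032 ] 66
side 2 132 [289.5 330.2] [33.5 41.6] [0.4465 0.2963 0.022 ] 274
```

View pics/mag.png

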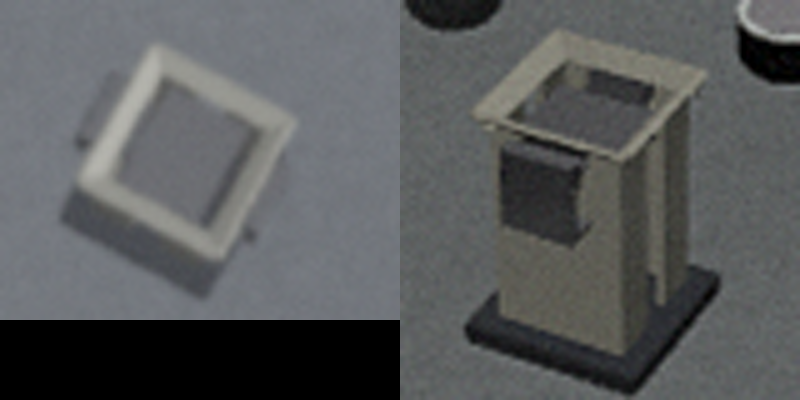

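Run:
```python
from h import *
from scipy.spatial.transform import Rotation as Ro
T=np.array([(155,43),(300,122),(222,262),(78,190)])/5+[224.5,164.5]
S=np.array([(158,28),(310,72),(222,158),(73,112)])/5+[214.5,159.5]
for n,P in(("top",T),("side",S)):
    c=get_calibration(n);X=np.array([back(c,p,.128) for p in P]);m=X.mean(0)
    e=np.roll(X,-1,0)-X
    print(n,m.round(4),np.linalg.norm(e[:,:2],axis=1).round(4),np.degrees(np.arctan2(e[:,1],e[:,0])).round(1))
R=Ro.from_rotvec(get_state()['tool_rot']).as_matrix();print(R.round(3),np.degrees(np.arctan2(R[1,1],R[0,1])))
```

```text
top [ 0.5167 -0.0356  0.128 ] [0.0789 0.0771 0.0761 0.0801] [-117.3  152.2   65.   -25.7]
side [ 0.5187 -0.029   0.128 ] [0.0783 0.0768 0.0739 0.0772] [ 151.7   60.5  -28.  -116.2]
[[-0.913  0.408 -0.001]
 [ 0.408  0.913 -0.002]
 [-0.    -0.002 -1.   ]] 65.89180032267548
```

```bash
python3 -m crank '[[1,1,-1,0.1,0],[1,1,-1,0.1,0],[1,1,-1,0.1,0],[1,1,-1,0.1,0],[1,1,-1,0.1,0]]' 20 && python3 -m crank '[[1,0.1,-1,0,0],[1,0.1,-1,0,0],[1,0.1,-1,0,0],[1,0.1,-1,0,0]]' && python3 -m crank '[[1,0.1,-0.9,0,0],[1,0.1,-0.9,0,0],[1,0.1,-0.9,0,0],[1,0.1,-0.9,0,0]]'
python3 - <<'E'
from h import *
import json
s=get_state();c=get_calibration("wrist");a=get_image("wrist")
print(s['time'],s['position'],proj(c,[.5177,-.032,.128]),proj(c,s['position']))
np.savez('w1.npz',a=a,**c);cv2.imwrite('pics/w1.png',a[...,::-1])
E
```

```text
time: 0.72
position: [0.4686, 0.3892, 0.2425]
tool_rot: [0.664, 3.069, -0.002]
ft_force: [0.2, -0.1, 0.6]
grip_width: 0.999
grip_force: 0.0
time: 1.23
position: [0.4864, 0.1878, 0.2426]
tool_rot: [0.668, 3.069, -0.002]
ft_force: [-1.0, 0.4, 0.8]
grip_width: 0.997
grip_force: 0.0
time: 1.72
position: [0.5058, 0.0086, 0.2427]
tool_rot: [0.668, 3.069, -0.002]
ft_force: [0.1, 0.3, 0.4]
grip_width: 0.998
grip_force: 0.0
1.725 [0.50580122 0.00858603 0.24266734] [216.94467906 219.83281788] [252.50161255 251.55558016]
```

View pics/w1.png

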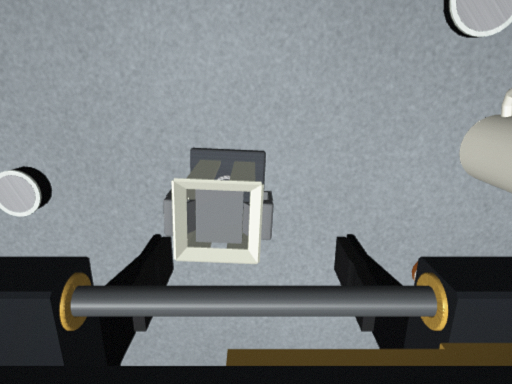

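Wrist view: the magazine's outer rim corners are near (172,180), (264,180), (260,263) and (172,263). The lips are to its left and right, in line with the fingers.

Run:
```python
from h import *
c=dict(np.load('w1.npz'))
X=np.array([back(c,p,.128) for p in [(172.5,180),(263.5,180.5),(260,263),(172.5,262.5)]])
e=np.roll(X,-1,0)-X
print(X.mean(0),np.linalg.norm(e[:,:2],axis=1).round(4),np.degrees(np.arctan2(e[:,1],e[:,0])).round(1))
X=np.array([back(c,p,.119) for p in [(195,191),(244,191),(243,243),(195,243)]]);print(X.mean(0))
print(back(c,(18.5,193),.032))
```

```text
[ 0.52059432 -0.03329396  0.128     ] [0.0777 0.079  0.0809 0.0791] [  65.1  -26.4 -114.9  151.2]
[ 0.51949881 -0.03160248  0.119     ]
[ 0.42204632 -0.25330206  0.032     ]
```

```bash
python3 -m crank '[[1,-0.2,-0.9,0,0],[1,-0.2,-0.9,0,0],[1,-0.2,-0.9,0,0]]' && python3 -m crank '[[1,-0.125,-0.25,-0.6,0],[1,-0.125,-0.25,-0.6,0],[1,-0.125,-0.25,-0.6,0],[1,-0.125,-0.25,-0.6,0]]'
python3 - <<'E'
from h import *
s=get_state();c=get_calibration("wrist");a=get_image("wrist")
print(s['time'],s['position'],proj(c,[.421,-.2545,.032]),proj(c,s['position']))
np.savez('w2.npz',a=a,**c);cv2.imwrite('pics/w2.png',a[...,::-1])
E
```

```text
time: 2.15
position: [0.4659, -0.166, 0.2425]
tool_rot: [0.65, 3.073, 0.001]
ft_force: [0.3, -0.4, -1.2]
grip_width: 1.004
grip_force: 0.0
time: 2.65
position: [0.4421, -0.2151, 0.1234]
tool_rot: [0.652, 3.072, 0.001]
ft_force: [0.1, -0.3, 0.4]
grip_width: 1.003
grip_force: 0.0
2.65 [ 0.44210706 -0.21510223  0.12340085] [196.50945795 194.4395416 ] [252.50609509 251.52327783]
```

View pics/w2.png

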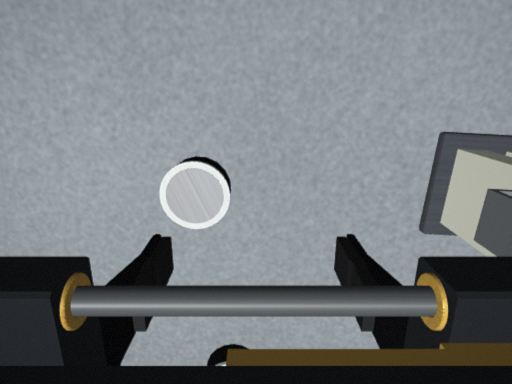

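The capsule foil is centred near (195,195), within about 1 mm of the prediction. I'll descend and grasp it.

```bash
python3 -m crank '[[1,-0.11,-0.202,0,0],[1,-0.11,-0.202,-0.25,0],[1,-0.11,-0.202,-0.52,0],[1,-0.11,-0.202,-0.52,0],[1,-0.11,-0.202,-0.52,0]]' 20 && python3 -m crank '[[0.3,0,0,0,0],[0.3,0,0,0,0],[0.3,0,0,0,0],[0.3,0,0,0,0]]' 20
```

```text
time: 3.32
position: [0.4212, -0.2574, 0.0212]
tool_rot: [0.653, 3.069, -0.001]
ft_force: [0.1, -0.1, 0.7]
grip_width: 0.999
grip_force: 0.0
time: 3.82
position: [0.4187, -0.2571, 0.0189]
tool_rot: [0.656, 3.072, 0.0]
ft_force: [0.1, 0.6, 0.5]
grip_width: 0.63
grip_force: 0.1
```

```bash
python3 -m crank '[[0.3,0,0,0,0],[0.3,0,0,0,0],[0.3,0,0,0.75,0],[0.3,0,0,0.75,0],[0.3,0,0,0.75,0]]' && python3 -m crank '[[0.3,0.4,0.9,0.1,0],[0.3,0.4,0.9,0.1,0],[0.3,0.4,0.9,0.1,0],[0.3,0.4,0.9,0.1,0]]' && python3 -m crank '[[0.3,0.1,0.225,0,0],[0.3,0.1,0.225,0,0],[0.3,0.1,0.225,0,0]]'
python3 - <<'E'
from h import *
s=get_state();c=get_calibration("wrist");a=get_image("wrist");print(s['time'],s['position'],s['grip_width'])
b=get_image("side");p=proj(get_calibration("side"),s['position']).astype(int)
cb=cv2.resize(b[p[1]-60:p[1]+84,p[0]-60:p[0]+60],(400,480))
cv2.imwrite('pics/c3.png',np.hstack([cv2.copyMakeBorder(a,0,96,0,0,0)[:480,112:],cb])[...,::-1])
E
```

```text
time: 4.45
position: [0.42, -0.2582, 0.172]
tool_rot: [0.656, 3.067, -0.0]
ft_force: [0.3, -0.0, -0.6]
grip_width: 0.61
grip_force: 20.0
time: 4.95
position: [0.4999, -0.0719, 0.1884]
tool_rot: [0.644, 3.075, 0.002]
ft_force: [-0.4, -0.6, -0.0]
grip_width: 0.615
grip_force: 20.0
time: 5.32
position: [0.5181, -0.0333, 0.1881]
tool_rot: [-0.657, -3.071, 0.002]
ft_force: [0.1, 0.6, -0.6]
grip_width: 0.611
grip_force: 20.0
5.325 [ 0.51806714 -0.03328823  0.18807963] 0.6105839832685234
```

View pics/c3.png

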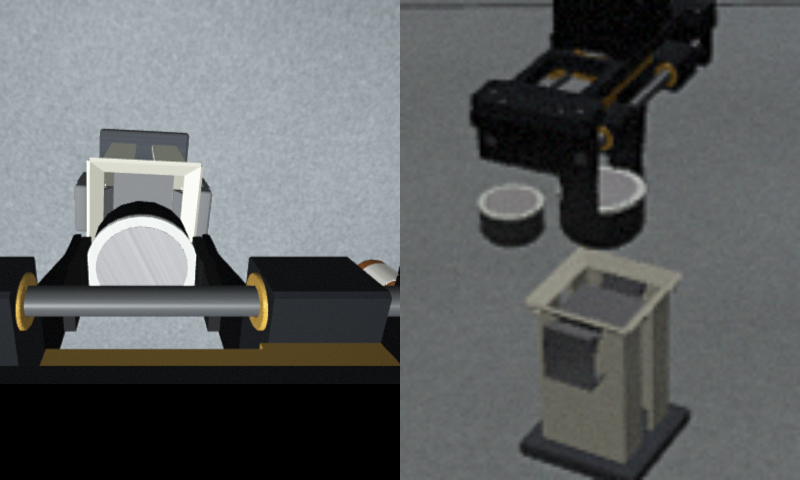

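The capsule is held level above the mouth, so I'll lower it and release.

```bash
python3 -m crank '[[0.3,0.006,0.005,-0.15,0],[0.3,0.006,0.005,-0.26,0],[0.3,0.006,0.005,-0.26,0]]' && python3 -m crank '[[0.85,0,0,0,0],[0.85,0,0,0,0],[0.85,0,0,0,0]]' && python3 -m crank '[[0.85,0,0,0.2,0],[0.4,0,0,0.2,0],[0,0,0,0.2,0],[0,0,0,0.2,0],[0,0,0,0.2,0]]'
python3 - <<'E'
from h import *
s=get_state();c=get_calibration("wrist");a=get_image("wrist");print(s['time'],s['position'],s['grip_width'])
cs=get_calibration("side");b=get_image("side");p=proj(cs,[.52,-.032,.14]).astype(int)
print(p,proj(c,[.5195,-.032,.143]))
cb=cv2.resize(b[p[1]-36:p[1]+36,p[0]-30:p[0]+30],(400,480))
cv2.imwrite('pics/c4.png',np.hstack([cv2.copyMakeBorder(a,0,96,0,0,0)[:480,112:],cb])[...,::-1])
E
```

```text
time: 5.8
position: [0.518, -0.0324, 0.1351]
tool_rot: [-0.659, -3.068, 0.002]
ft_force: [0.1, 0.9, -0.1]
grip_width: 0.612
grip_force: 20.0
time: 6.18
position: [0.5203, -0.0311, 0.1375]
tool_rot: [0.656, 3.071, 0.001]
ft_force: [-0.1, -0.3, 0.4]
grip_width: 0.822
grip_force: 0.0
time: 6.8
position: [0.5192, -0.0311, 0.1758]
tool_rot: [-0.656, -3.071, 0.001]
ft_force: [0.5, -0.4, 0.3]
grip_width: 0.48
grip_force: 0.0
6.8 [ 0.51922439 -0.03110025  0.17580808] 0.47996818943641456
[251 172] [251.54549587 228.34341982]
```

View pics/c4.png

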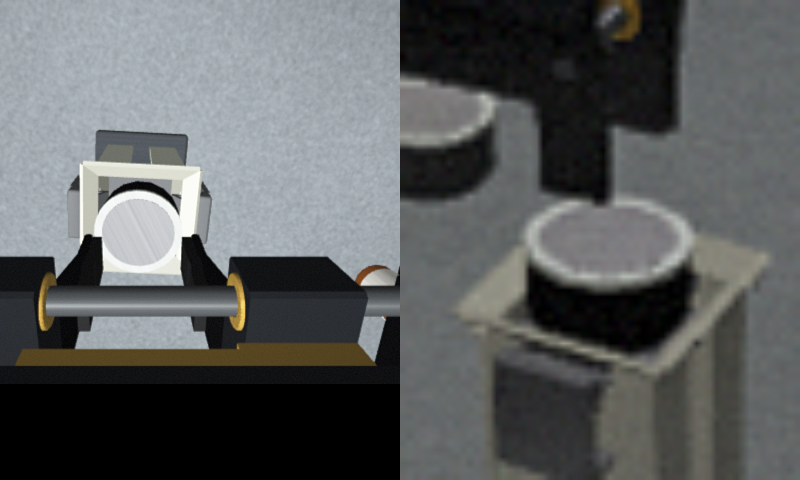

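The capsule sits upright in the mouth, foil at about (251,231) against a predicted (251,228). Next I close the fingers and push.

```bash
python3 -m crank '[[0,0,-0.003,0,0],[0,0,-0.003,0,0],[0,0,-0.003,0,0],[0,0,-0.003,0,0],[0,0,-0.003,-0.1,0]]' && python3 -m crank '[[0,0,0,0,0],[0,0,0,0,0],[0,0,0,-0.1,0],[0,0,0,-0.15,0],[0,0,0,-0.2,0]]'&& python3 -m crank '[[0,0,0,-0.04,0],[0,0,0,-0.08,0],[0,0,0,-0.08,0]]'
```

```text
time: 7.52
position: [0.5211, -0.0317, 0.1578]
tool_rot: [0.655, 3.069, 0.002]
ft_force: [-0.1, -0.1, -0.7]
grip_width: 0.007
grip_force: 0.0
time: 8.15
position: [0.522, -0.0317, 0.1187]
tool_rot: [0.655, 3.068, 0.002]
ft_force: [0.4, 0.5, 7.5]
grip_width: 0.002
grip_force: 3.5
time: 8.52
position: [0.5218, -0.0317, 0.1024]
tool_rot: [0.655, 3.068, 0.002]
ft_force: [0.2, -0.1, 5.5]
grip_width: 0.004
grip_force: 3.0
```

```bash
python3 -m crank '[[0,0,0,-0.02,0],[0,0,0,-0.02,0],[0,0,0,-0.02,0]]' && python3 -m crank '[[0,0,0,0.1,0],[0,0,0,0.2,0],[0,0,0,0.5,0],[0.8,0,0,0.6,0],[0.8,0,0,0.6,0]]'
python3 - <<'E'
from h import *
c=get_calibration("wrist");a=get_image("wrist");s=get_state();print(s['time'],s['position'])
cs=get_calibration("side");b=get_image("side");p=proj(cs,[.52,-.032,.12]).astype(int)
cb=cv2.resize(b[p[1]-36:p[1]+36,p[0]-30:p[0]+30],(400,480))
cv2.imwrite('pics/c5.png',np.hstack([cv2.copyMakeBorder(a,0,96,0,0,0)[:480,112:],cb])[...,::-1])
E
```

```text
time: 8.9
position: [0.5218, -0.0317, 0.0987]
tool_rot: [0.655, 3.068, 0.002]
ft_force: [1.7, -0.3, 6.2]
grip_width: 0.004
grip_force: 3.0
time: 9.52
position: [0.5209, -0.0317, 0.2187]
tool_rot: [0.655, 3.069, 0.002]
ft_force: [-0.4, -0.6, -0.6]
grip_width: 0.153
grip_force: 0.0
9.575 [ 0.51980389 -0.03167855  0.21688296]
```

View pics/c5.png

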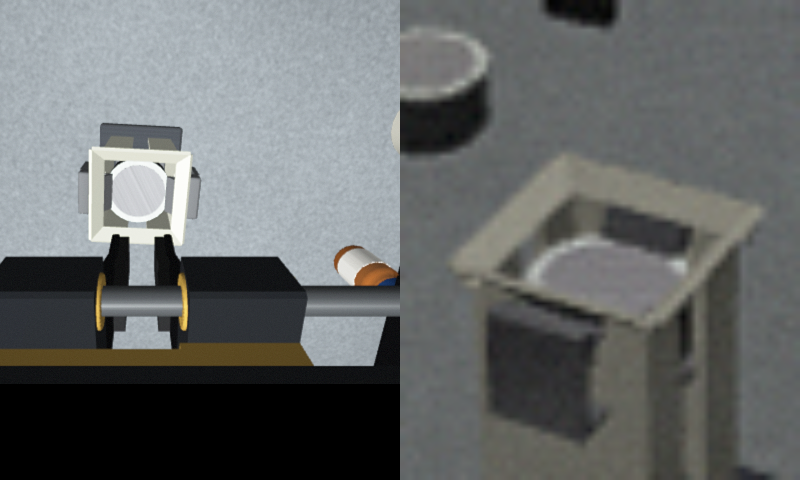

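The first capsule is held: its foil lies under both lips. Now the second capsule.

```bash
python3 -m crank '[[1,0.25,-0.9,0,0],[1,0.25,-0.9,0,0],[1,0.25,-0.9,0,0]]' && python3 -m crank '[[1,0.1,-0.3,-0.5,0],[1,0.1,-0.3,-0.5,0],[1,0.1,-0.3,-0.5,0],[1,0.1,-0.3,-0.5,0]]'
python3 - <<'E'
from h import *
s=get_state();c=get_calibration("wrist");a=get_image("wrist")
u,v=proj(c,[.6063,-.3102,.032]).astype(int);print(s['time'],s['position'],s['grip_width'],u,v)
g=cv2.cvtColor(a,cv2.COLOR_RGB2GRAY);m=np.zeros_like(g);m[max(v-60,0):min(v+60,384),max(u-60,0):u+60]=1
ys,xs=np.nonzero((g>215)&(m>0));h=cv2.convexHull(np.c_[xs,ys].astype(np.int32));e=cv2.fitEllipse(h)
X=back(c,e[0],.032);print(e,X,(X-s['position'])/.2)
E
```

```text
time: 10.0
position: [0.5693, -0.2129, 0.2147]
tool_rot: [-0.654, -3.07, -0.0]
ft_force: [0.9, 0.7, 0.1]
grip_width: 0.58
grip_force: 0.0
time: 10.5
position: [0.5895, -0.271, 0.1162]
tool_rot: [-0.656, -3.071, -0.001]
ft_force: [-0.7, -0.3, -0.1]
grip_width: 0.978
grip_force: 0.0
10.5 [ 0.58954763 -0.27101169  0.11623021] 0.9776466353091553 216 238
((215.99465942382812, 240.1901092529297), (62.294227600097656, 68.97988891601562), 101.47869110107422) [ 0.60744296 -0.31149785  0.032     ] [ 0.08947666 -0.2024308  -0.42115103]
```

```bash
python3 -m crank '[[1,0.087,-0.2,0,0],[1,0.087,-0.2,-0.2,0],[1,0.087,-0.2,-0.485,0],[1,0.087,-0.2,-0.485,0],[1,0.087,-0.2,-0.485,0]]' 20 && python3 -m crank '[[0.3,0,0,0,0],[0.3,0,0,0,0],[0.3,0,0,0,0],[0.3,0,0,0,0],[0.3,0,0,0,0]]' 20 && python3 -m crank '[[0.3,0,0,0,0],[0.3,0,0,0.8,0],[0.3,0,0,0.8,0],[0.3,0,0,0.8,0],[0.3,0,0,0.8,0]]'
```

```text
time: 11.18
position: [0.6091, -0.3118, 0.0228]
tool_rot: [0.653, 3.069, -0.001]
ft_force: [0.7, -1.0, 0.9]
grip_width: 0.999
grip_force: 0.0
time: 11.8
position: [0.6072, -0.3117, 0.0198]
tool_rot: [0.656, 3.072, 0.0]
ft_force: [0.1, 0.6, 2.1]
grip_width: 0.613
grip_force: 20.0
time: 12.42
position: [0.6088, -0.313, 0.1834]
tool_rot: [0.655, 3.066, -0.002]
ft_force: [0.8, 0.2, -1.2]
grip_width: 0.606
grip_force: 20.0
```

```bash
python3 -m crank '[[0.3,-0.3,0.95,0,0],[0.3,-0.3,0.95,0,0],[0.3,-0.3,0.95,0,0],[0.3,-0.3,0.95,0,0]]' && python3 -m crank '[[0.3,-0.137,0.45,0,0],[0.3,-0.137,0.45,0,0],[0.3,-0.137,0.45,0,0],[0.3,-0.137,0.45,0,0]]'
python3 - <<'E'
from h import *
for i in range(4): get_image("wrist");print(get_state()['position'].round(4))
E
```

```text
time: 12.92
position: [0.5457, -0.1156, 0.1778]
tool_rot: [-0.643, -3.071, -0.004]
ft_force: [0.4, -0.5, -0.1]
grip_width: 0.615
grip_force: 20.0
time: 13.42
position: [0.5197, -0.0334, 0.179]
tool_rot: [-0.659, -3.071, 0.002]
ft_force: [1.0, -0.3, -0.9]
grip_width: 0.611
grip_force: 20.0
[ 0.5198 -0.0338  0.1792]
[ 0.5199 -0.0338  0.1792]
[ 0.5199 -0.0336  0.1793]
[ 0.5199 -0.0333  0.1794]
```

```bash
python3 -m crank '[[0.3,0,0.007,-0.1,0],[0.3,0,0.007,-0.21,0],[0.3,0,0.007,-0.21,0]]' && python3 -m crank '[[0.85,0,0,0,0],[0.85,0,0,0,0],[0.85,0,0,0,0]]' && python3 -m crank '[[0.85,0,0,0.2,0],[0,0,0,0.25,0],[0,0,0,0.25,0],[0,0,0,0.25,0],[0,0,0,0.25,0]]'
python3 - <<'E'
from h import *
s=get_state();c=get_calibration("wrist");a=get_image("wrist");print(s['time'],s['position'],s['grip_width'])
cs=get_calibration("side");b=get_image("side");p=proj(cs,[.52,-.032,.14]).astype(int)
print(proj(c,[.5195,-.032,.143]))
cb=cv2.resize(b[p[1]-36:p[1]+36,p[0]-30:p[0]+30],(400,480))
cv2.imwrite('pics/c6.png',np.hstack([cv2.copyMakeBorder(a,0,96,0,0,0)[:480,112:],cb])[...,::-1])
E
```

```text
time: 14.0
position: [0.5185, -0.0312, 0.1361]
tool_rot: [-0.658, -3.069, 0.002]
ft_force: [-0.4, -0.4, -0.3]
grip_width: 0.608
grip_force: 20.0
time: 14.38
position: [0.5202, -0.0303, 0.1383]
tool_rot: [0.656, 3.071, 0.001]
ft_force: [0.4, -0.7, 0.5]
grip_width: 0.822
grip_force: 0.0
time: 15.0
position: [0.5191, -0.0303, 0.1865]
tool_rot: [-0.656, -3.071, 0.001]
ft_force: [0.0, -0.1, -0.4]
grip_width: 0.482
grip_force: 0.0
15.0 [ 0.51907085 -0.03026097  0.18652035] 0.4824692793593416
[250.65405591 222.66487579]
```

View pics/c6.png

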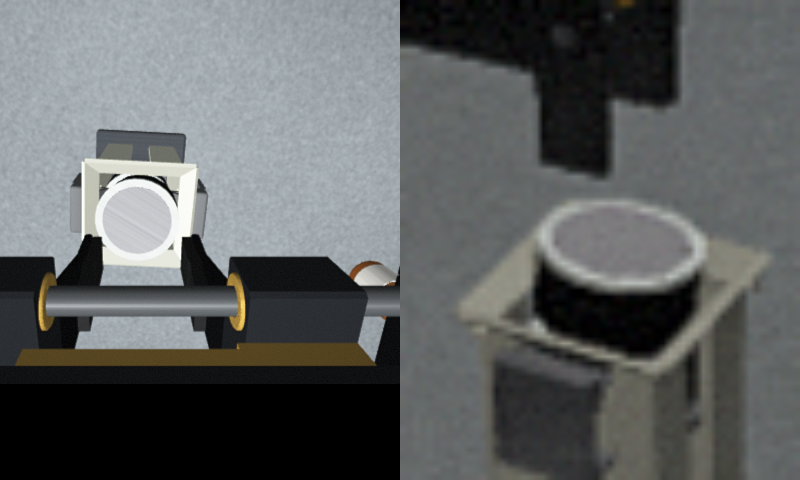

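The second capsule sits in the mouth, foil at about (249,219) against a predicted (251,223), tilted slightly. I'll push gently, biased a little toward its high side.

```bash
python3 -m crank '[[0,0.01,-0.008,0,0],[0,0.01,-0.008,0,0],[0,0.01,-0.008,0,0],[0,0.01,-0.008,0,0],[0,0.01,-0.008,-0.1,0]]' && python3 -m crank '[[0,0,0,0,0],[0,0,0,-0.05,0],[0,0,0,-0.1,0],[0,0,0,-0.13,0],[0,0,0,-0.16,0]]' && python3 -m crank '[[0,0,0,-0.02,0],[0,0,0,-0.04,0],[0,0,0,-0.04,0]]'
python3 - <<'E'
from h import *
b=get_image("side");p=proj(get_calibration("side"),[.52,-.032,.14]).astype(int)
cv2.imwrite('pics/c7.png',cv2.resize(b[p[1]-36:p[1]+36,p[0]-30:p[0]+30],(400,480))[...,::-1])
E
```

```text
time: 15.72
position: [0.5231, -0.0319, 0.1688]
tool_rot: [0.655, 3.069, 0.002]
ft_force: [0.3, 0.5, 0.6]
grip_width: 0.005
grip_force: 0.0
time: 16.35
position: [0.5233, -0.0318, 0.137]
tool_rot: [0.655, 3.069, 0.002]
ft_force: [-0.3, 0.3, 10.1]
grip_width: 0.006
grip_force: 4.9
time: 16.73
position: [0.5231, -0.0318, 0.1286]
tool_rot: [0.655, 3.07, 0.002]
ft_force: [1.1, 0.6, 4.9]
grip_width: 0.008
grip_force: 2.3
```

```bash
python3 -m crank '[[0,-0.005,0,-0.04,0],[0,-0.005,0,-0.07,0],[0,-0.005,0,-0.1,0],[0,-0.005,0,-0.1,0]]' && python3 -m crank '[[0,0,0,-0.02,0],[0,0,0,-0.04,0],[0,0,0,-0.04,0]]'
```

```text
time: 17.27
position: [0.5225, -0.0318, 0.1085]
tool_rot: [0.655, 3.069, 0.002]
ft_force: [2.5, 0.3, 2.8]
grip_width: 0.008
grip_force: 1.7
time: 17.65
position: [0.5227, -0.0319, 0.1007]
tool_rot: [0.655, 3.068, 0.002]
ft_force: [2.8, 0.3, 6.9]
grip_width: 0.007
grip_force: 3.3
```

```bash
python3 -m crank '[[0,-0.005,0,-0.015,0],[0,-0.005,0,-0.015,0],[0,-0.005,0,-0.015,0]]'
```

```text
time: 18.02
position: [0.5223, -0.0318, 0.0982]
tool_rot: [0.655, 3.067, 0.002]
ft_force: [2.8, -0.1, 7.6]
grip_width: 0.007
grip_force: 3.4
```

```bash
python3 -m crank '[[0,0,0,0.1,0],[0,0,0,0.2,0],[0,0,0,0.5,0],[0,0,0,0.6,0],[0,0,0,0.6,0]]'
python3 - <<'E'
from h import *
c=get_calibration("wrist");a=get_image("wrist");s=get_state();print(s['time'],s['position'])
b=get_image("side");p=proj(get_calibration("side"),[.52,-.032,.1]).astype(int)
cb=cv2.resize(b[p[1]-48:p[1]+48,p[0]-40:p[0]+40],(400,480),interpolation=cv2.INTER_CUBIC)
cw=cv2.resize(a[130:280,160:285],(400,480))
cv2.imwrite('pics/c8.png',np.hstack([cw,cb])[...,::-1])
E
```

```text
time: 18.65
position: [0.5203, -0.0319, 0.2176]
tool_rot: [0.656, 3.07, 0.002]
ft_force: [0.3, 0.5, -0.5]
grip_width: 0.005
grip_force: 0.0
18.7 [ 0.51934396 -0.03187183  0.21597859]
```

View pics/c8.png

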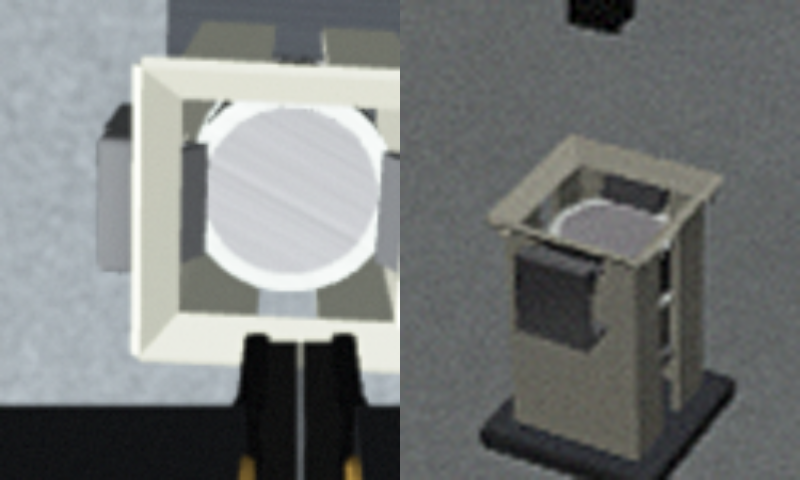

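Both lips lie over the second capsule's foil. One numeric check of its tilt before handing in.

Run:
```python
from h import *
from scipy.optimize import least_squares
c=get_calibration("wrist");a=get_image("wrist");g=cv2.GaussianBlur(cv2.cvtColor(a,cv2.COLOR_RGB2GRAY),(3,3),0).astype(float)
cu,cv_=251.5,189.5
# foil / white ring boundary along rays, only where ring visible (up/down sectors)
pts=[]
for t in np.radians(list(range(35,146,5))+list(range(215,326,5))):
    r=np.arange(15,36,.25);v=cv2.remap(g.astype(np.float32),(cu+r*np.cos(t)).astype(np.float32)[None],(cv_+r*np.sin(t)).astype(np.float32)[None],1)[0]
    k=np.argmax(np.diff(v)[8:])+8
    if v[min(k+8,len(v)-1)]-v[max(k-8,0)]>15: pts.append((cu+r[k]*np.cos(t),cv_+r[k]*np.sin(t)))
pts=np.array(pts);print(len(pts))
def ring(p):
    n=np.array([p[2],p[3],1]);n/=np.linalg.norm(n)
    u=np.cross([0,1,0],n);u/=np.linalg.norm(u);w=np.cross(n,u);th=np.linspace(0,2*np.pi,180)
    return np.array([proj(c,np.array([p[0],p[1],.108])+p[4]*(np.cos(x)*u+np.sin(x)*w)) for x in th])
def res(p):
    q=ring(p);return np.sqrt(((pts[:,None]-q[None])**2).sum(2)).min(1)
for fix in(True,False):
    f=(lambda p:res([p[0],p[1],0,0,p[2]])) if fix else res
    s=least_squares(f,[.5195,-.032,.024] if fix else [.5195,-.032,0,0,.024],loss='soft_l1',f_scale=.5,diff_step=1e-3)
    print(s.x.round(4),'rms px',np.sqrt((f(s.x)**2).mean()).round(2))
```

```text
44Traceback (most recent call last):
  File "<stdin>", line 20, in <module>
    return func(*args, **kwargs)
    vector_fun = VectorFunction(
        fun_wrapped,
    ...<6 lines>...
        workers=workers
    )
    self._update_fun()
    ~~~~~~~~~~~~~~~~^^
    self.f = self.fun_wrapped(xp_copy(self.x))
             ~~~~~~~~~~~~~~~~^^^^^^^^^^^^^^^^^
    return np.atleast_1d(self.fun(x))
                         ~~~~~~~~^^^
    return self.f(x, *self.args, **self.kwargs)
           ~~~~~~^^^^^^^^^^^^^^^^^^^^^^^^^^^^^^
  File "<stdin>", line 19, in <lambda>
  File "<stdin>", line 17, in res
  File "<stdin>", line 13, in ring
numpy._core._exceptions._UFuncOutputCastingError: Cannot cast ufunc 'divide' output from dtype('float64') to dtype('int64') with casting rule 'same_kind'
```

Run:
```python
from h import *
from scipy.optimize import least_squares
c=get_calibration("wrist");a=get_image("wrist");g=cv2.GaussianBlur(cv2.cvtColor(a,cv2.COLOR_RGB2GRAY),(3,3),0).astype(np.float32)
cu,cv_=251.5,189.5;pts=[]
for t in np.radians(list(range(35,146,5))+list(range(215,326,5))):
    r=np.arange(15,36,.25);v=cv2.remap(g,(cu+r*np.cos(t)).astype(np.float32)[None],(cv_+r*np.sin(t)).astype(np.float32)[None],1)[0]
    k=np.argmax(np.diff(v)[8:])+8
    if v[min(k+8,len(v)-1)]-v[max(k-8,0)]>15: pts.append((cu+r[k]*np.cos(t),cv_+r[k]*np.sin(t)))
pts=np.array(pts)
def ring(p):
    n=np.array([p[2],p[3],1.]);n/=np.linalg.norm(n)
    u=np.cross([0,1.,0],n);u/=np.linalg.norm(u);w=np.cross(n,u)
    return np.array([proj(c,np.array([p[0],p[1],.108])+p[4]*(np.cos(x)*u+np.sin(x)*w)) for x in np.linspace(0,2*np.pi,360)])
def res(p): return np.sqrt(((pts[:,None]-ring(p)[None])**2).sum(2)).min(1)
for fix in(True,False):
    f=(lambda p:res([p[0],p[1],0.,0.,p[2]])) if fix else res
    s=least_squares(f,[.5195,-.032,.024] if fix else [.5195,-.032,0.02,0.02,.024],loss='soft_l1',f_scale=.5,x_scale=[.01,.01,.01] if fix else [.01,.01,.1,.1,.01],diff_step=1e-2)
    print(s.x.round(4),'rms px',np.sqrt((f(s.x)**2).mean()).round(2))
```

```text
[ 0.5176 -0.0327  0.0232] rms px 1.82
[ 0.5179 -0.0325  0.0839  0.0098  0.023 ] rms px 1.8
```

```bash
python3 -c "
from bench import *;print(close_job())"
```

```text
the job is handed in; nothing more can be done
None
```

Both capsules went into the magazine foil up and, in the last pictures, sit under the lips; the wide pod was not approached, and the job was handed in at about 19 s (verdict not shown; the second capsule's tilt could only be estimated, at about 5° or less).

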